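# Load a sample tube into a photometer's push-to-open drawer

## Task

Load the sample into the photometer: press its drawer front in at the touch pad so that the latch lets go and the drawer springs out, stand the glass sample tube from the rack upright and fully home in the drawer's well without forcing it, then press the drawer shut until the latch catches and holds it, tube inside. Press by feel and gently: never push the drawer front harder than 14 N, do not slam the drawer, and leave the things standing around where they are.

Things in the scene. Friction and masses are not known exactly. Their poses are not given: they have to be found in the camera images.
- photometer: Bench photometer, fixed: light grey housing 142 deep (x) x 130 wide (y) x 140 mm high; display hump on the rear of its roof, up to 165 mm. Origin: centre of its underside (z = 0); its open mouth faces its own -x, towards the robot: mouth face 57 mm in front of the origin, back 85 mm behind it. The drawer slides out along its -x. Clear height of the mouth: 134 mm above the worktop.
- drawer_slide (a joint): Drawer slide, m: 0 = latched shut, 0.075 = sprung out, negative = pressed in past the latch. Push-push latch with a hidden click depth, 4 to 12 mm past 0, other in every episode, same for opening and shutting. Latched: press in past the click, let go: the drawer springs out within 1 s. Out: press in past the click, let go: it returns to 0 and stays. Pressed less, it falls back to where it came from.
- touch_pad (a point): Round grey touch pad, 27 mm across, on the outer face of the drawer front: centre of the pad's face, 108 mm above the worktop, 35 mm below the front's top edge, flush with the front to 1.5 mm. It moves with the drawer; axes as the photometer's (x points inward, the way to press).
- sample_drawer: The drawer. Light grey front panel 12 thick x 137 wide, 8 to 143 mm above the worktop, with a skirt reaching 22 mm back over the housing; outer face 85 mm from the origin along -x (origin: the photometer's when latched; moves with the drawer). Pressing takes 3 N when out, 5 to 6 N at 0 and beyond; at the click depth rubber buffers begin, 10 N per mm: the firm rise to 8 to 11 N tells that the click is passed.
- well_mouth (a point): Centre of the mouth of the tube well: a round upright hole, 18.3 mm wide and 45 mm deep, edge chamfered 2 mm, in the middle of a dark block 44 (x) x 46 (y) x 47 mm high on the drawer. 63 mm above the worktop, at the block's top; 41 mm behind the front panel's inner face and, drawer out, 50 mm in front of the photometer's mouth. Axes as the photometer's; moves with the drawer.
- well_floor (a point): Centre of the hole's floor in the tube well, 18 mm above the worktop: the underside of a fully seated tube stands here, its top then at 129 mm.
- sample_tube: Glass sample tube with white screw cap, 22 g: body 16.4 mm in diameter and 111 mm long over all, cap 19.6 mm in diameter from 94 to 111 mm above its underside. Origin: centre of its underside, z along the tube to the cap. It stands in a hole of the blue rack, its underside 5 mm above the worktop.
- tube_rack: Blue tube rack, 150 (x) x 52 (y) x 62 mm high, fixed, with one row along its x of four holes 18.5 mm wide and 34 mm apart, the other three empty. Origin: centre of its underside. The tube stands in the hole at x = +17 mm.
- beaker: Clear beaker, 56 mm in diameter, 70 mm high; bystander. Origin: centre of its underside.
- rinse_bottle: White bottle with red cap, 56 mm in diameter, 132 mm high; bystander. Origin: centre of its underside.
- timer: White bench timer, 62 x 66 x 19 mm; bystander. Origin: centre of its underside.
- cap_bottle: Clear bottle with wide blue cap, 47 mm in diameter, 122 mm high; bystander. Origin: centre of its underside.

How it is judged:
By the outcome, as a careful person would: the job done as asked, in the order asked, and still so for the second after the job is handed in, with the robot touching nothing.
It also fails if it takes over 64 s, if anything falls off the work surface, if the arm or the gripper's body presses on something with over 40 N, if the wrist force passes 120 N, or if a joint passes its speed limit or range.

## Robot

A 6-joint arm with a two-finger parallel gripper is mounted at the origin on the work surface; the furniture and walls round the work are solid. World frame = base frame: x ahead of the robot, y to its left, z up, the work surface at z = 0. Lengths are in m, angles in rad, forces in N, time in s.
With the tool pointing down it reaches from about 0.275 to 0.85 m from the base axis. Payload 19 kg.
Tool frame: the origin (TCP) lies midway between the tips of the shut fingers; the grasp point (between the pads) lies 19 mm behind it (arm.grip_point_offset is the distance from the TCP to the grasp point, in m); z points along the fingers, y is the line along which they close (so a half turn about z gives the same grasp; the last joint's range is limited). The gripper opens to 85 mm and grips with 20 to 120 N. Pads are 22 mm wide; open, the fingers measure 114 mm over their backs; the gripper's body (76 mm by 85 mm) begins 54 mm behind the grasp point. The pads swing forward as they close: fully open they stand 13 mm farther back than shut.
Start: joints at [1.104, 0.15, 1.437, -0, 1.554, -0.134], TCP at [0.188, 0.543, 0.231] pointing down, gripper open.
Joint ranges: [-2.8, 2.8], [-0.68, 2.1], [0.12, 2.68], [-1.39, 4.53], [0.16, 2.79], [-2.81, 2.81]. Speed limits (rad/s): [1.89, 1.89, 2.22, 3.01, 3.01, 3.01].

## Interface

Orientations are given as a rotation vector (axis times angle).
In Python, from rig import arm gives the robot as it stands.
- The arm moves only by the shell command python3 -m inch 'ROWS'. ROWS is a JSON object of lists of equal length, an entry for each row: "jaw": the opening, from 0 (shut) to 1 (fully open); "travel": the shift along the tool's x, y, z in m, a list of three; "rotation": the turn, a rotation vector about the tool's x, y, z in rad, a list of three. A call has 1 to 10 rows; each row is the pose to reach, as a shift and turn from the pose commanded when the call began, along the tool's axes at that moment; what a row does not reach only later rows make up. A row lasts 1/10 s, in which the tool goes at most 50 mm and 8.59 degrees, less where a joint would pass 70% of its speed; a pose out of reach is approached as far as the arm can. A call with a gripper value outside its range is refused whole. The fingers move at their own pace and stop on an object; the grip force is fixed at half the most. Time passes only in rows, so rows that repeat a pose let the fingers close. It gives the time, the measured TCP pose, the force, the opening and the grip force at its end, in the units of the state.
- arm.state(): the state, without advancing time (a new reading comes with each control period).
- arm.capture(name): name is "side" or "top" or "wrist"; returns the picture (384x512x3 uint8, red, green, blue); there is no depth.
- arm.camera_info(name): a dict with "intrinsics" (3x3 intrinsics, pixels), "cam_to_world" (4x4, takes a point from camera to world coordinates); the wrist camera has in their place "hand_eye" (4x4, takes a point from camera to tool coordinates, whose origin is the TCP and whose axes are the flange's). Camera axes: x right, y down, z forward; pixel columns grow to the right and rows downward; lengths in m; the calibration is good to about 2 mm. A picture is of the moment at which its call begins: read the wrist's pose just before it. camera_info takes no time and is no camera call.
- arm.hand_in(): hands the job in; it is judged then, once.
The state is a dict: "clock": time; "qpos": joint angles; "joint_velocities": joint speeds; "joint_efforts": joint torques, N m; "tool_pos": TCP position; "eef_rot": TCP orientation; "ft_force": force on the tool from outside, world axes, zero at the start; "ft_torque": the same for the moment, N m; "finger_gap": opening from 0.0 (shut) to 1.0 (fully open); "grasp_force": force on a finger pad.
Only numpy, scipy, OpenCV 4.12 (cv2) and the standard library are available. Lean on these libraries where they do the work, as an engineer would, in place of code of your own. Each camera call takes 0.05 s, during which the arm holds its last target. There are 200 camera calls.

## Working session

There is one attempt and no reset: what is moved stays moved. The work goes in short steps, Python scripts to look and compute and a shell command to move; the robot and the scene stay as the last step left them, time stands still between calls to the robot, and variables do not carry over. Pictures are saved under pics/ and viewed, at most 10 in all, crops included, and the job is handed in when it is done.

```bash
mkdir -p pics; ls; python3 - <<'E'
from rig import arm
import cv2,numpy as np
np.set_printoptions(precision=4,suppress=True)
s=arm.state();print(s)
for n in("side","top","wrist"):
    im=arm.capture(n);cv2.imwrite(f"pics/{n}0.png",im[:,:,::-1]);i=arm.camera_info(n);print(n,i)
a=cv2.imread("pics/side0.png");b=cv2.imread("pics/top0.png")
E
```

```text
pics
{'clock': 0.0, 'qpos': array([ 1.104 ,  0.151 ,  1.438 , -0.    ,  1.5538, -0.134 ]), 'joint_velocities': array([-0.003 ,  0.0003,  0.0013, -0.0019,  0.0009, -0.    ]), 'joint_efforts': array([ -0.0005, -71.3064, -57.0874,  -0.0001,   0.0088,  -0.    ]), 'tool_pos': array([0.1878, 0.5432, 0.2307]), 'eef_rot': array([-0.5203, -3.0979,  0.0018]), 'ft_force': array([-0.2914,  0.6624, -1.0198]), 'ft_torque': array([-0.0365, -0.0146,  0.0371]), 'grasp_force': 0.0, 'finger_gap': 1.0015705437241518}
side {'intrinsics': array([[425.6491,   0.    , 252.5908],
       [  0.    , 425.6491, 192.0114],
       [  0.    ,   0.    ,   1.    ]]), 'cam_to_world': array([[ 0.9245,  0.3378, -0.1766,  0.7344],
       [ 0.3811, -0.8124,  0.4413, -0.4734],
       [ 0.0056, -0.4753, -0.8798,  1.1183],
       [ 0.    ,  0.    ,  0.    ,  1.    ]])}
top {'intrinsics': array([[446.0447,   0.    , 259.2868],
       [  0.    , 446.0447, 192.5015],
       [  0.    ,   0.    ,   1.    ]]), 'cam_to_world': array([[-0.0246, -0.9959,  0.0873,  0.4141],
       [-0.9997,  0.0238, -0.0092,  0.0598],
       [ 0.0071, -0.0875, -0.9961,  1.3164],
       [ 0.    ,  0.    ,  0.    ,  1.    ]])}
wrist {'intrinsics': array([[312.7011,   0.    , 254.0497],
       [  0.    , 312.7011, 194.8904],
       [  0.    ,   0.    ,   1.    ]]), 'hand_eye': array([[ 0.0001, -0.9569, -0.2905,  0.074 ],
       [ 1.    , -0.0001,  0.0008, -0.0005],
       [-0.0008, -0.2905,  0.9569, -0.1439],
       [ 0.    ,  0.    ,  0.    ,  1.    ]])}
```

View pics/top0.png

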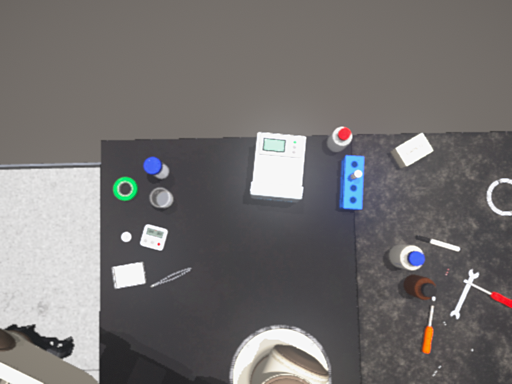

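View pics/side0.png

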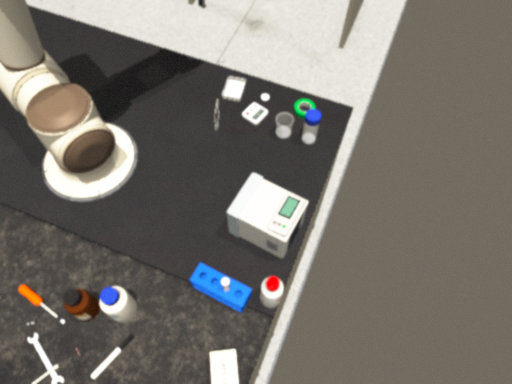

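The top view shows the photometer around (278,165) with its front edge near row 198. The blue rack is at (352,183) with the tube cap at (357,174), and the rinse bottle is at (341,138). The side view shows the same items: photometer (267,213), rack (220,287), cap (226,284). Next I'll measure them.

```bash
cat > h.py <<'E'
from rig import arm
import cv2,numpy as np
from scipy.spatial.transform import Rotation as R
np.set_printoptions(precision=4,suppress=True)
def pose(s=None):
    s=s or arm.state();T=np.eye(4);T[:3,:3]=R.from_rotvec(s['eef_rot']).as_matrix();T[:3,3]=s['tool_pos'];return T
def cam(n,T=None):
    i=arm.camera_info(n);return i['intrinsics'],(i['cam_to_world'] if n!='wrist' else T@i['hand_eye'])
def ray(K,C,uv):
    d=C[:3,:3]@np.linalg.solve(K,[uv[0],uv[1],1.]);return C[:3,3],d/np.linalg.norm(d)
def plane(K,C,uv,z):
    o,d=ray(K,C,uv);return o+d*(z-o[2])/d[2]
def tri(rs):
    A=sum(np.eye(3)-np.outer(d,d) for o,d in rs);b=sum((np.eye(3)-np.outer(d,d))@o for o,d in rs)
    p=np.linalg.solve(A,b);return p,[np.linalg.norm(np.cross(p-o,d)) for o,d in rs]
def proj(K,C,p):
    q=np.linalg.inv(C)@np.append(p,1);q=K@q[:3];return q[:2]/q[2]
E
python3 - <<'E'
from h import *
b=cv2.imread("pics/top0.png");K,C=cam("top")
hsv=cv2.cvtColor(b,cv2.COLOR_BGR2HSV)
def cs(m,roi):
    M=np.zeros_like(m);x0,y0,x1,y1=roi;M[y0:y1,x0:x1]=m[y0:y1,x0:x1]
    c,_=cv2.findContours(M,cv2.RETR_EXTERNAL,cv2.CHAIN_APPROX_NONE);return max(c,key=cv2.contourArea)
blue=cs(cv2.inRange(hsv,(95,120,60),(125,255,255)),(330,140,380,220))
r=cv2.minAreaRect(blue);print('rack',r,[plane(K,C,p,.062)[:2] for p in cv2.boxPoints(r)])
wh=cv2.inRange(hsv,(0,0,150),(180,40,255))
c=cs(wh,(240,125,315,210));r=cv2.minAreaRect(c);print('photo',r,[plane(K,C,p,.14)[:2] for p in cv2.boxPoints(r)])
c=cs(wh,(345,160,370,190));print('cap',cv2.minAreaRect(c),plane(K,C,cv2.minAreaRect(c)[0],.113))
cv2.imwrite("pics/crop_top.png",cv2.resize(b[120:220,235:385],None,fx=5,fy=5,interpolation=cv2.INTER_CUBIC))
E
```

```text
rack ((351.47283935546875, 182.0701446533203), (23.4971866607666, 54.509666442871094), 2.726310968399048) [array([ 0.4729, -0.1737]), array([ 0.6278, -0.1873]), array([ 0.623 , -0.2541]), array([ 0.4681, -0.2398])]
photo ((278.541015625, 165.0491943359375), (53.05393981933594, 64.28038024902344), 5.194429397583008) [array([0.5122, 0.0757]), array([0.6839, 0.0562]), array([ 0.6676, -0.0851]), array([ 0.4961, -0.0638])]
cap ((356.2500305175781, 174.75001525878906), (7.0710673332214355, 10.60660171508789), 45.0) [ 0.5618 -0.2164  0.113 ]
```

View pics/crop_top.png

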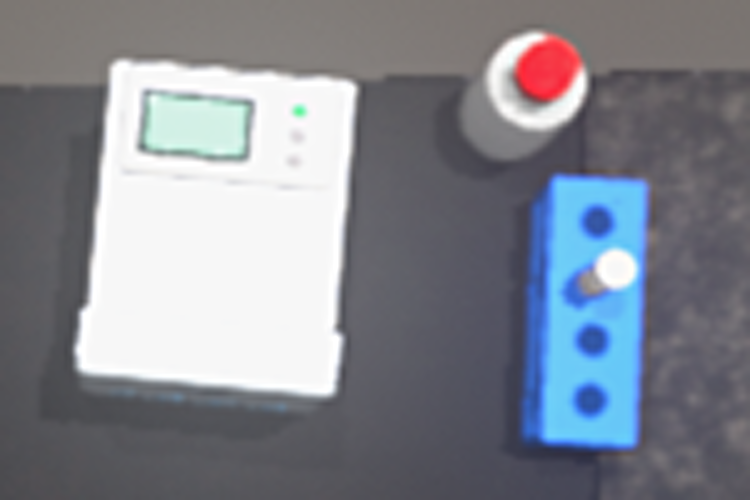

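The crop shows the drawer front's top edge running from (77,374) to (338,397), the cap centre at (615,269), and the red cap at (548,68). Offset is (235,120), scale 5.

```bash
python3 - <<'E'
from h import *
K,C=cam("top")
f=lambda u,v,z:plane(K,C,(235+u/5-.4,120+v/5-.4),z)
L=f(77,376,.143);Rr=f(338,398,.143);print('front edge',L,Rr,np.linalg.norm(L-Rr))
bl=f(112,60,.165);br=f(357,82,.165);print('back',bl,br,np.linalg.norm(bl-br))
e=(L-Rr)[:2];yaw=np.arctan2(-e[0],e[1]);e2=(bl-br)[:2];print('yaw',yaw,np.arctan2(-e2[0],e2[1]))
print('rack side yaw',f(648,182,.062)-f(638,447,.062), 'centre',(f(648,182,.062)+f(542,443,.062))/2)
for q in [(597,222),(592,340),(590,400)]:print('hole',f(*q,.062))
print('cap',f(615,269,.116));print('bottle',f(548,68,.132))
s=cv2.imread("pics/side0.png");K2,C2=cam("side")
h=cv2.cvtColor(s,cv2.COLOR_BGR2HSV)
m=cv2.inRange(h,(0,0,170),(180,50,255));n,l,st,ce=cv2.connectedComponentsWithStats(m[270:300,215:240]);print(st,ce+[215,270])
print('cap side plane',plane(K2,C2,(225.5,281),.116))
T=pose();print(T)
E
```

```text
front edge [0.5115 0.0736 0.143 ] [ 0.4965 -0.0639  0.143 ] 0.13825097398728228
back [0.6755 0.0512 0.165 ] [ 0.6608 -0.077   0.165 ] 0.12901732898820406
yaw -0.10834761514403425 -0.11393623835679956
rack side yaw [ 0.1508 -0.0125  0.    ] centre [ 0.5477 -0.2199  0.062 ]
hole [ 0.599  -0.2231  0.062 ]
hole [ 0.5317 -0.2173  0.062 ]
hole [ 0.4977 -0.2147  0.062 ]
cap [ 0.565  -0.2196  0.116 ]
bottle [ 0.6732 -0.1844  0.132 ]
[[  0   0  25  30 667]
 [  6   7   9  13  83]] [[227.2279 284.7151]
 [225.1687 282.7711]]
cap side plane [ 0.5658 -0.2205  0.116 ]
[[-0.9451  0.3267 -0.0004  0.1878]
 [ 0.3267  0.9451 -0.0008  0.5433]
 [ 0.0001 -0.0009 -1.      0.2308]
 [ 0.      0.      0.      1.    ]]
```

```bash
cat >> h.py <<'E'
def goto(p,yaw=-.11,tilt=0.,s=None):
    s=s or arm.state();T=pose(s)
    G=R.from_euler('z',yaw).as_matrix()@np.diag([-1.,1,-1])@R.from_euler('y',-tilt).as_matrix()
    print('t',round(s['clock'],2),'travel',(T[:3,:3].T@(np.array(p)-T[:3,3])).round(4).tolist(),'rot',R.from_matrix(T[:3,:3].T@G).as_rotvec().round(4).tolist())
E
python3 -c "
from h import *
goto([.40,.016,.2],tilt=.7)"
```

```text
t 0.15 travel [-0.3728, -0.429, 0.0312] rot [-0.0788, -0.6972, -0.2133]
```

```bash
python3 -m inch '{"jaw":[0,0,0,0,0,0,0,0,0,0],"travel":[[-0.373,-0.429,0.031],[-0.373,-0.429,0.031],[-0.373,-0.429,0.031],[-0.373,-0.429,0.031],[-0.373,-0.429,0.031],[-0.373,-0.429,0.031],[-0.373,-0.429,0.031],[-0.373,-0.429,0.031],[-0.373,-0.429,0.031],[-0.373,-0.429,0.031]],"rotation":[[-0.079,-0.697,-0.213],[-0.079,-0.697,-0.213],[-0.079,-0.697,-0.213],[-0.079,-0.697,-0.213],[-0.079,-0.697,-0.213],[-0.079,-0.697,-0.213],[-0.079,-0.697,-0.213],[-0.079,-0.697,-0.213],[-0.079,-0.697,-0.213],[-0.079,-0.697,-0.213]]}'
python3 -c "
from h import *
goto([.42,.014,.11],tilt=.7)"
```

```text
clock: 1.15
tool_pos: [0.3533, 0.1385, 0.206]
eef_rot: [0.135, 2.445, -0.047]
ft_force: [-0.1, 0.3, -0.5]
finger_gap: 0.002
grasp_force: 0.0
t 1.15 travel [-0.0002, -0.1165, 0.1248] rot [0.0009, -0.0064, -0.0004]
```

```bash
python3 -m inch '{"jaw":[0,0,0,0,0,0],"travel":[[0,-0.116,0.06],[0,-0.116,0.06],[0,-0.116,0.12],[0,-0.116,0.12],[0,-0.116,0.12],[0,-0.116,0.12]],"rotation":[[0,0,0],[0,0,0],[0,0,0],[0,0,0],[0,0,0],[0,0,0]]}'
python3 - <<'E'
from h import *
s=arm.state();T=pose(s);im=arm.capture("wrist")[:,:,::-1].copy();cv2.imwrite("pics/w1.png",im)
K,C=cam('wrist',T);print(T)
xp=np.array([.994,-.11,0]);pad=np.array([.5025,.005,.108])
print('pad pred',proj(K,C,pad),'tcp',proj(K,C,T[:3,3]))
goto([.4925,.006,.108],tilt=.7,s=s)
E
```

```text
clock: 1.75
tool_pos: [0.4161, 0.0121, 0.1104]
eef_rot: [0.142, 2.45, -0.052]
ft_force: [-0.2, 0.1, 0.7]
finger_gap: -0.001
grasp_force: 0.0
[[-0.7671  0.1158  0.631   0.4161]
 [ 0.0889  0.9933 -0.0742  0.0121]
 [-0.6353 -0.0008 -0.7722  0.1104]
 [ 0.      0.      0.      1.    ]]
pad pred [258.6808 294.9051] tcp [254.9429 250.4928]
t 1.75 travel [-0.0577, 0.0028, 0.0505] rot [-0.0045, -0.0116, -0.0041]
```

View pics/w1.png

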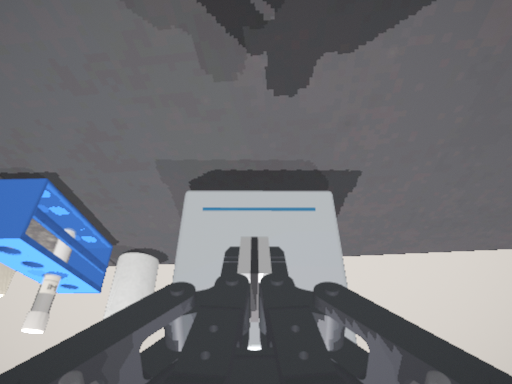

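The wrist view, which is inverted, shows the drawer front centred near column 260 and running down from row 191. The closed fingers are at column 255, so they line up with the pad.

```bash
python3 -m inch '{"jaw":[0,0,0,0],"travel":[[-0.02,0.001,0.018],[-0.04,0.002,0.035],[-0.057,0.003,0.05],[-0.057,0.003,0.05]],"rotation":[[-0.004,-0.012,-0.004],[-0.004,-0.012,-0.004],[-0.004,-0.012,-0.004],[-0.004,-0.012,-0.004]]}'
python3 - <<'E'
from h import *
T=pose();xp=np.array([.994,-.11,0]);print('inward mm in tool',T[:3,:3].T@xp)
goto([.5025,.005,.108],tilt=.7)
E
```

```text
clock: 2.2
tool_pos: [0.494, 0.0121, 0.1118]
eef_rot: [0.125, 2.435, -0.044]
ft_force: [-0.7, 0.8, -0.1]
finger_gap: 0.001
grasp_force: 0.0
inward mm in tool [-0.7622 -0.0078  0.6474]
t 2.2 travel [-0.0045, -0.0062, 0.0088] rot [0.0061, 0.0041, 0.0048]
```

```bash
python3 -m inch '{"jaw":[0,0,0],"travel":[[0.001,-0.006,0.003],[-0.001,-0.006,0.006],[-0.002,-0.006,0.007]],"rotation":[[0.006,0.004,0.005],[0.006,0.004,0.005],[0.006,0.004,0.005]]}'
python3 -m inch '{"jaw":[0,0],"travel":[[-0.0008,0,0.0007],[-0.0015,0,0.0013]],"rotation":[[0,0,0],[0,0,0]]}'
```

```text
clock: 2.5
tool_pos: [0.4975, 0.0044, 0.1073]
eef_rot: [0.136, 2.438, -0.05]
ft_force: [-0.5, -0.1, -0.2]
finger_gap: -0.001
grasp_force: 0.0
clock: 2.7
tool_pos: [0.4995, 0.004, 0.1073]
eef_rot: [0.136, 2.438, -0.05]
ft_force: [-5.7, 0.3, 3.5]
finger_gap: 0.003
grasp_force: 2.8
```

```bash
python3 -m inch '{"jaw":[0,0,0],"travel":[[-0.0008,0,0.0006],[-0.0015,0,0.0013],[-0.0015,0,0.0013]],"rotation":[[0,0,0],[0,0,0],[0,0,0]]}'
```

```text
clock: 3.0
tool_pos: [0.5016, 0.0037, 0.1072]
eef_rot: [0.136, 2.438, -0.05]
ft_force: [-4.3, 0.9, 2.4]
finger_gap: -0.002
grasp_force: 2.3
```

```bash
python3 -m inch '{"jaw":[0,0],"travel":[[-0.0007,0,0.0006],[-0.0007,0,0.0006]],"rotation":[[0,0,0],[0,0,0]]}'
```

```text
clock: 3.2
tool_pos: [0.5025, 0.0036, 0.1072]
eef_rot: [0.136, 2.438, -0.05]
ft_force: [-4.5, 0.8, 3.2]
finger_gap: -0.001
grasp_force: 2.3
```

```bash
python3 -m inch '{"jaw":[0,0],"travel":[[-0.0005,0,0.00045],[-0.0005,0,0.00045]],"rotation":[[0,0,0],[0,0,0]]}'
```

```text
clock: 3.4
tool_pos: [0.5031, 0.0035, 0.1071]
eef_rot: [0.137, 2.438, -0.05]
ft_force: [-4.1, 0.1, 3.1]
finger_gap: 0.0
grasp_force: 2.3
```

```bash
python3 -m inch '{"jaw":[0,0],"travel":[[-0.0005,0,0.00045],[-0.0005,0,0.00045]],"rotation":[[0,0,0],[0,0,0]]}'
```

```text
clock: 3.6
tool_pos: [0.5038, 0.0034, 0.1071]
eef_rot: [0.136, 2.438, -0.05]
ft_force: [-5.1, 1.0, 3.5]
finger_gap: 0.0
grasp_force: 2.3
```

```bash
python3 -m inch '{"jaw":[0,0],"travel":[[-0.0005,0,0.00045],[-0.0005,0,0.00045]],"rotation":[[0,0,0],[0,0,0]]}'
```

```text
clock: 3.8
tool_pos: [0.5045, 0.0034, 0.1071]
eef_rot: [0.136, 2.438, -0.05]
ft_force: [-5.7, 1.3, 3.5]
finger_gap: -0.0
grasp_force: 2.4
```

```bash
python3 -m inch '{"jaw":[0,0],"travel":[[-0.0005,0,0.00045],[-0.0005,0,0.00045]],"rotation":[[0,0,0],[0,0,0]]}'
```

```text
clock: 4.0
tool_pos: [0.5051, 0.0033, 0.107]
eef_rot: [0.136, 2.439, -0.05]
ft_force: [-5.2, 0.7, 3.7]
finger_gap: 0.001
grasp_force: 2.4
```

```bash
python3 -m inch '{"jaw":[0,0],"travel":[[-0.0005,0,0.00045],[-0.0005,0,0.00045]],"rotation":[[0,0,0],[0,0,0]]}'
```

```text
clock: 4.2
tool_pos: [0.5058, 0.0032, 0.107]
eef_rot: [0.136, 2.438, -0.05]
ft_force: [-4.0, 0.8, 3.5]
finger_gap: 0.003
grasp_force: 2.4
```

```bash
python3 -m inch '{"jaw":[0,0],"travel":[[-0.0005,0,0.00045],[-0.0005,0,0.00045]],"rotation":[[0,0,0],[0,0,0]]}'
```

```text
clock: 4.4
tool_pos: [0.5065, 0.0031, 0.107]
eef_rot: [0.136, 2.438, -0.05]
ft_force: [-4.8, -0.3, 3.0]
finger_gap: -0.001
grasp_force: 2.4
```

```bash
python3 -m inch '{"jaw":[0,0],"travel":[[-0.0005,0,0.00045],[-0.0005,0,0.00045]],"rotation":[[0,0,0],[0,0,0]]}'
```

```text
clock: 4.6
tool_pos: [0.5071, 0.0031, 0.1069]
eef_rot: [0.136, 2.438, -0.05]
ft_force: [-4.7, 0.9, 3.3]
finger_gap: -0.003
grasp_force: 2.4
```

```bash
python3 -m inch '{"jaw":[0,0],"travel":[[-0.0005,0,0.00045],[-0.0005,0,0.00045]],"rotation":[[0,0,0],[0,0,0]]}'
```

```text
clock: 4.8
tool_pos: [0.5078, 0.003, 0.107]
eef_rot: [0.136, 2.438, -0.05]
ft_force: [-4.8, 0.2, 2.6]
finger_gap: 0.002
grasp_force: 2.4
```

```bash
python3 -m inch '{"jaw":[0,0],"travel":[[-0.0005,0,0.00045],[-0.0005,0,0.00045]],"rotation":[[0,0,0],[0,0,0]]}'
```

```text
clock: 5.0
tool_pos: [0.5085, 0.0029, 0.1069]
eef_rot: [0.136, 2.438, -0.05]
ft_force: [-5.4, 0.4, 3.3]
finger_gap: 0.001
grasp_force: 2.4
```

```bash
python3 -m inch '{"jaw":[0,0],"travel":[[-0.0005,0,0.00045],[-0.0005,0,0.00045]],"rotation":[[0,0,0],[0,0,0]]}'
```

```text
clock: 5.2
tool_pos: [0.5091, 0.0028, 0.1069]
eef_rot: [0.136, 2.438, -0.05]
ft_force: [-5.2, 0.2, 3.4]
finger_gap: 0.001
grasp_force: 2.5
```

```bash
python3 -m inch '{"jaw":[0,0],"travel":[[-0.0005,0,0.00045],[-0.0005,0,0.00045]],"rotation":[[0,0,0],[0,0,0]]}'
```

```text
clock: 5.4
tool_pos: [0.5098, 0.0027, 0.1069]
eef_rot: [0.136, 2.438, -0.05]
ft_force: [-5.1, 0.2, 3.2]
finger_gap: 0.001
grasp_force: 2.5
```

```bash
python3 -m inch '{"jaw":[0,0],"travel":[[-0.0005,0,0.00045],[-0.0005,0,0.00045]],"rotation":[[0,0,0],[0,0,0]]}'
```

```text
clock: 5.6
tool_pos: [0.5105, 0.0027, 0.1069]
eef_rot: [0.136, 2.438, -0.05]
ft_force: [-5.1, 0.2, 4.7]
finger_gap: 0.002
grasp_force: 2.5
```

```bash
python3 -m inch '{"jaw":[0,0],"travel":[[-0.0004,0,0.00035],[-0.0004,0,0.00035]],"rotation":[[0,0,0],[0,0,0]]}'
```

```text
clock: 5.8
tool_pos: [0.5109, 0.0026, 0.1068]
eef_rot: [0.136, 2.439, -0.05]
ft_force: [-7.4, 0.6, 6.0]
finger_gap: 0.003
grasp_force: 4.3
```

```bash
python3 -m inch '{"jaw":[0,0],"travel":[[-0.0001,0,0.0001],[-0.0001,0,0.0001]],"rotation":[[0,0,0],[0,0,0]]}'
```

```text
clock: 6.0
tool_pos: [0.5111, 0.0026, 0.1068]
eef_rot: [0.136, 2.439, -0.05]
ft_force: [-9.5, 0.8, 6.3]
finger_gap: -0.002
grasp_force: 4.8
```

```bash
python3 -m inch '{"jaw":[0,0,0,0],"travel":[[0.036,0,-0.031],[0.072,0,-0.062],[0.1,0,-0.085],[0.1,0,-0.085]],"rotation":[[0,0,0],[0,0,0],[0,0,0],[0,0,0]]}'
python3 -c "
from h import *
goto([.45,.010,.26])"
```

```text
clock: 6.4
tool_pos: [0.3843, 0.0195, 0.1004]
eef_rot: [0.138, 2.451, -0.051]
ft_force: [0.8, 1.4, 1.2]
finger_gap: 0.002
grasp_force: 0.0
t 6.4 travel [-0.1526, -0.0022, -0.0812] rot [-0.0023, 0.6878, -0.0025]
```

```bash
python3 -m inch '{"jaw":[0,0.3,0.6,0.6,0.6,0.6,0.6,0.6,0.6,0.6],"travel":[[-0.032,0,-0.039],[-0.064,0,-0.077],[-0.096,0,-0.11],[-0.152,-0.002,-0.082],[-0.152,-0.002,-0.082],[-0.152,-0.002,-0.082],[-0.152,-0.002,-0.082],[-0.152,-0.002,-0.082],[-0.152,-0.002,-0.082],[-0.152,-0.002,-0.082]],"rotation":[[0,0.1,0],[0,0.2,0],[0,0.3,0],[-0.002,0.688,-0.002],[-0.002,0.688,-0.002],[-0.002,0.688,-0.002],[-0.002,0.688,-0.002],[-0.002,0.688,-0.002],[-0.002,0.688,-0.002],[-0.002,0.688,-0.002]]}'
python3 - <<'E'
from h import *
s=arm.state();T=pose(s);im=arm.capture("wrist")[:,:,::-1].copy();cv2.imwrite("pics/w2.png",im)
K,C=cam('wrist',T);print(T);np.save('T2.npy',T)
print('well pred',proj(K,C,[.482,.0073,.063]))
E
```

```text
clock: 7.4
tool_pos: [0.4505, 0.01, 0.2659]
eef_rot: [0.173, 3.125, -0.002]
ft_force: [-0.1, 0.0, 0.1]
finger_gap: 0.602
grasp_force: 0.0
[[-0.9938  0.1104  0.0118  0.4505]
 [ 0.1104  0.9939 -0.0021  0.01  ]
 [-0.012  -0.0008 -0.9999  0.2659]
 [ 0.      0.      0.      1.    ]]
well pred [255.0711 193.0871]
```

View pics/w2.png

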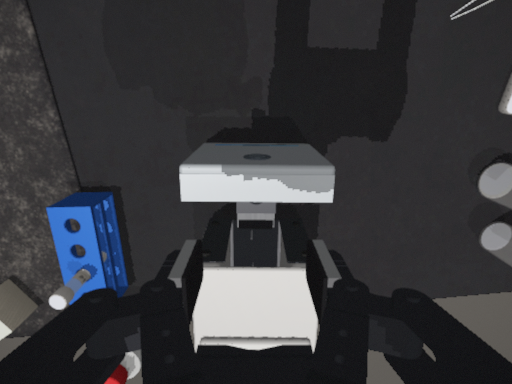

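The drawer has sprung out. Its front panel top is at rows 165–200 and the dark well block is behind it at columns 237–275, with the hole mostly hidden near (256,200). I'll move forward to see into it.

```bash
python3 -m inch '{"jaw":[0.6,0.6,0.6,0.6],"travel":[[-0.045,0,0],[-0.08,0,0],[-0.08,0,0],[-0.08,0,0]],"rotation":[[0,0.012,0],[0,0.012,0],[0,0.012,0],[0,0.012,0]]}'
python3 - <<'E'
from h import *
s=arm.state();T=pose(s);im=arm.capture("wrist")[:,:,::-1].copy();cv2.imwrite("pics/w3.png",im)
K,C=cam('wrist',T);print(T);np.save('T3.npy',T)
p=proj(K,C,[.482,.0073,.063]);print('well pred',p)
x,y=int(p[0])-60,max(0,int(p[1])-50);print(x,y)
cv2.imwrite("pics/w3c.png",cv2.resize(im[y:y+100,x:x+130],None,fx=6,fy=6,interpolation=cv2.INTER_CUBIC))
E
```

```text
clock: 7.85
tool_pos: [0.5301, 0.0012, 0.2661]
eef_rot: [-0.174, -3.134, 0.001]
ft_force: [-0.4, -0.4, -0.2]
finger_gap: 0.603
grasp_force: 0.0
[[-0.9939  0.1104 -0.0025  0.5301]
 [ 0.1104  0.9939 -0.0005  0.0012]
 [ 0.0024 -0.0008 -1.      0.2661]
 [ 0.      0.      0.      1.    ]]
well pred [255.1831 125.0115]
195 75
```

View pics/w3c.png

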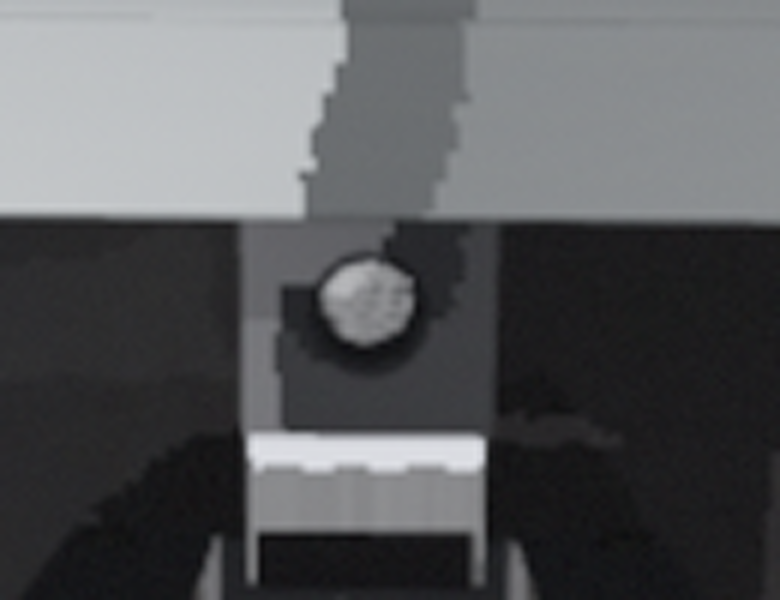

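```bash
python3 - <<'E'
from h import *
T=np.load('T3.npy');K,C=cam('wrist',T);c=lambda u,v:(195+(u-2.5)/6,75+(v-2.5)/6)
print('floor',plane(K,C,c(367,302),.018),'mouth',plane(K,C,c(370,315),.063),'blockcentre y',plane(K,C,c(369,340),.063))
print('floor proj of mouth xy',(np.array(proj(K,C,np.append(plane(K,C,c(370,315),.063)[:2],.018)))-[195,75])*6)
# tube cap in this view and best viewing pose
print('cap pix',proj(K,C,[.565,-.22,.116]))
goto([.5950,-.2233,.21])
E
```

```text
floor [0.4852 0.0078 0.018 ] mouth [0.4843 0.0082 0.063 ] blockcentre y [0.4887 0.0075 0.063 ]
floor proj of mouth xy [366.0397 294.7369]
cap pix [ 43.4946 236.2458]
t 7.9 travel [-0.0898, -0.2159, 0.0564] rot [-0.0008, -0.0021, -0.0006]
```

The crop shows the well floor as a light disc at (367,302) and the dark rim centred near (370,315), so the well is at about (0.485, 0.008). I'll view the tube with the same camera geometry so that calibration bias cancels.

```bash
python3 -m inch '{"jaw":[0.6,0.6,0.6,0.6,0.6,0.6,0.6,0.6,0.6],"travel":[[-0.02,-0.04,-0.03],[-0.105,-0.218,-0.053],[-0.105,-0.218,-0.053],[-0.105,-0.218,-0.053],[-0.105,-0.218,-0.053],[-0.105,-0.218,-0.053],[-0.105,-0.218,-0.053],[-0.105,-0.218,-0.053],[-0.105,-0.218,-0.053]],"rotation":[[-0.001,-0.002,-0.001],[-0.001,-0.002,-0.001],[-0.001,-0.002,-0.001],[-0.001,-0.002,-0.001],[-0.001,-0.002,-0.001],[-0.001,-0.002,-0.001],[-0.001,-0.002,-0.001],[-0.001,-0.002,-0.001],[-0.001,-0.002,-0.001]]}'
python3 - <<'E'
from h import *
s=arm.state();T=pose(s);im=arm.capture("wrist")[:,:,::-1].copy();cv2.imwrite("pics/w4.png",im)
K,C=cam('wrist',T);print(T);np.save('T4.npy',T)
p=proj(K,C,[.565,-.22,.116]);print('cap pred',p)
x,y=int(p[0])-40,int(p[1])-40
hsv=cv2.cvtColor(im,cv2.COLOR_BGR2HSV);m=cv2.inRange(hsv,(0,0,140),(180,50,255))[y:y+80,x:x+80]
n,l,st,ce=cv2.connectedComponentsWithStats(m);print(x,y,st.tolist(),(ce+[x,y]).tolist())
cv2.imwrite("pics/w4c.png",cv2.resize(im[y:y+80,x:x+80],None,fx=7,fy=7,interpolation=cv2.INTER_CUBIC))
E
```

```text
clock: 8.8
tool_pos: [0.6103, -0.2257, 0.3198]
eef_rot: [-0.17, -3.137, 0.0]
ft_force: [0.5, -1.3, 0.7]
finger_gap: 0.602
grasp_force: 0.0
[[-0.9941  0.1082 -0.      0.6103]
 [ 0.1082  0.9941 -0.     -0.2257]
 [ 0.     -0.     -1.      0.3198]
 [ 0.      0.      0.      1.    ]]
cap pred [255.0024 127.1236]
215 87 [[0, 0, 80, 80, 6157], [31, 32, 18, 18, 243]] [[254.50738996264414, 126.44940717882085], [254.3127572016461, 127.78189300411523]]
```

View pics/w4c.png

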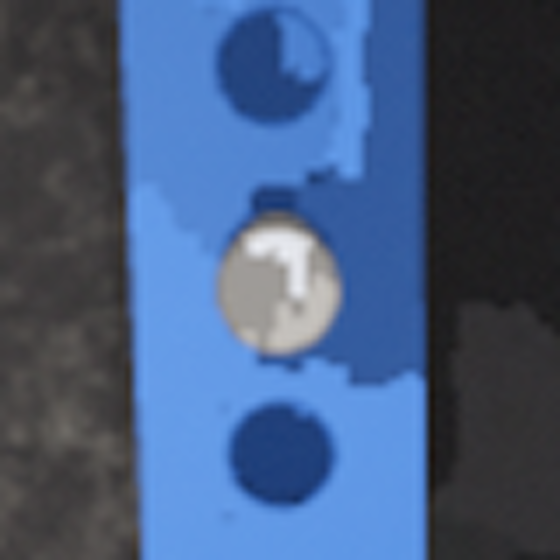

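```bash
python3 - <<'E'
from h import *
T=np.load('T4.npy');K,C=cam('wrist',T)
t=plane(K,C,(254.6,128.4),.116);print('tube',t)
h=[plane(K,C,(215+(u-3)/7,87+(v-3)/7),.062)[:2] for u,v in((273,68),(281,455))];print('holes',h,(h[0]+h[1])/2)
goto([t[0],t[1],.12]);
E
```

```text
tube [ 0.5663 -0.2206  0.116 ]
holes [array([ 0.5324, -0.2181]), array([ 0.6001, -0.224 ])] [ 0.5662 -0.221 ]
t 8.85 travel [0.0445, 0.0004, 0.1997] rot [-0.0001, 0.0, 0.0017]
```

The crop shows the cap at (280,284), with empty holes at (273,68) and (281,455). The tube is at (0.566, -0.221), and the hole midpoint agrees.

```bash
python3 -m inch '{"jaw":[0.6,0.6,0.6,0.6,0.6,0.6,0.6],"travel":[[0.03,0,0.04],[0.0445,0,0.08],[0.0445,0,0.12],[0.0445,0,0.16],[0.0445,0,0.2],[0.0445,0,0.231],[0.0445,0,0.231]],"rotation":[[0,0,0.002],[0,0,0.002],[0,0,0.002],[0,0,0.002],[0,0,0.002],[0,0,0.002],[0,0,0.002]]}'
python3 -m inch '{"jaw":[0.3,0.1,0.1,0.1,0.1,0.1,0.1],"travel":[[0,0,0],[0,0,0],[0,0,0],[0,0,0],[0,0,0],[0,0,0],[0,0,0]],"rotation":[[0,0,0],[0,0,0],[0,0,0],[0,0,0],[0,0,0],[0,0,0],[0,0,0]]}'
```

```text
clock: 9.55
tool_pos: [0.5644, -0.2204, 0.0844]
eef_rot: [-0.174, -3.13, -0.005]
ft_force: [-0.7, 0.4, 0.1]
finger_gap: 0.604
grasp_force: 0.0
clock: 10.25
tool_pos: [0.5674, -0.2225, 0.0905]
eef_rot: [0.175, 3.134, -0.002]
ft_force: [0.1, 1.4, 6.0]
finger_gap: 0.207
grasp_force: 58.3
```

```bash
python3 -m inch '{"jaw":[0.1,0.1,0.1,0.1,0.1,0.1,0.1,0.1],"travel":[[0,0,-0.01],[0,0,-0.03],[0,0,-0.06],[0,0,-0.1],[0,0,-0.14],[0,0,-0.17],[0,0,-0.17],[0,0,-0.17]],"rotation":[[0,0,0],[0,0,0],[0,0,0],[0,0,0],[0,0,0],[0,0,0],[0,0,0],[0,0,0]]}'
python3 - <<'E'
from h import *
s=arm.state();print(s['ft_force']);T=pose(s);im=arm.capture("wrist")[:,:,::-1].copy();cv2.imwrite("pics/w5.png",im)
sd=arm.capture("side")[:,:,::-1].copy();cv2.imwrite("pics/s5.png",sd)
for n in('wrist','side'):
    K,C=cam(n,T);print(n,proj(K,C,T[:3,3]-[0,0,.0855]),proj(K,C,T[:3,3]+[0,0,.02]))
K,C=cam('side');p=proj(K,C,T[:3,3]-[0,0,.03]);x,y=int(p[0])-40,int(p[1])-45
a=cv2.resize(sd[y:y+90,x:x+80],None,fx=5,fy=5,interpolation=cv2.INTER_CUBIC);b=cv2.resize(im[150:384,156:356],(385,450))
cv2.imwrite("pics/c5.png",np.hstack([a,b]));print(x,y);print(T)
goto([.486,.0065,.26],s=s)
E
```

```text
clock: 11.05
tool_pos: [0.5666, -0.2223, 0.2595]
eef_rot: [0.175, 3.136, -0.001]
ft_force: [-0.0, -0.5, -1.1]
finger_gap: 0.206
grasp_force: 58.6
[-0.0319 -0.4903 -1.1187]
wrist [254.5804 200.2246] [254.9602 272.7318]
side [224.2195 274.4488] [221.5065 258.8621]
182 221
[[-0.9938  0.1115  0.001   0.5666]
 [ 0.1115  0.9938 -0.0008 -0.2223]
 [-0.0011 -0.0007 -1.      0.2595]
 [ 0.      0.      0.      1.    ]]
t 11.05 travel [0.1056, 0.2184, -0.0008] rot [-0.0007, 0.0011, -0.0017]
```

View pics/c5.png

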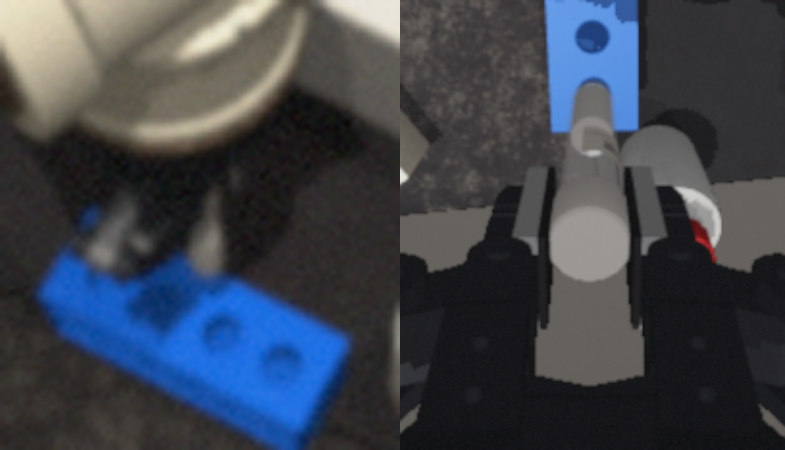

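The wrist crop shows the tube held by its cap between the pads, hanging almost straight. I'll check the tube's lean numerically from its outline.

```bash
python3 - <<'E'
from h import *
im=cv2.imread('pics/w5.png');g=im.astype(int)
print([tuple(g[r,255]) and int(g[r,255].sum()//3) for r in range(180,310)])
print([int(g[r,255,0]-g[r,255,2]) for r in range(180,232)])
T=np.array([[-0.9938,.1115,.001,.5666],[.1115,.9938,-.0008,-.2223],[-.0011,-.0007,-1,.2595],[0,0,0,1]])
K,C=cam('wrist',T);x=T[:3,0];
for dx in(0,.0012,.0024):
  o=T[:3,3]+x*dx
  print(dx,'underside -x edge',proj(K,C,o+x*.0082-[0,0,.0855]),'cap +x top edge',proj(K,C,o-x*.0098+[0,0,.0255]),'cap bottom -x edge',proj(K,C,o+x*.0098+[0,0,.0085]))
E
```

```text
[157, 157, 157, 156, 156, 156, 156, 156, 156, 148, 113, 86, 86, 111, 113, 106, 106, 108, 107, 108, 107, 108, 109, 109, 110, 110, 110, 110, 110, 111, 121, 134, 137, 137, 138, 129, 115, 109, 103, 104, 108, 110, 109, 109, 110, 110, 110, 115, 170, 190, 179, 137, 102, 102, 101, 101, 101, 100, 101, 101, 101, 101, 102, 103, 104, 105, 105, 108, 108, 109, 110, 111, 112, 113, 113, 115, 118, 132, 141, 146, 149, 152, 152, 152, 152, 152, 152, 152, 151, 152, 152, 151, 151, 152, 151, 151, 152, 151, 151, 152, 152, 152, 151, 152, 152, 151, 152, 151, 151, 151, 151, 151, 152, 151, 150, 149, 122, 97, 98, 97, 98, 98, 98, 98, 98, 98, 97, 99, 99, 98]
[135, 135, 135, 135, 137, 135, 136, 137, 136, 136, 127, 81, 54, 23, 5, -2, -2, -2, -2, -3, -3, -4, -3, -4, -4, -3, -3, -3, -3, -3, -3, -3, -3, -4, -3, -4, -7, -8, -8, -9, -9, -9, -9, -8, -9, -9, -10, -8, 2, 4, 3, 0]
0 underside -x edge [254.5847 189.9994] cap +x top edge [254.9742 299.027 ] cap bottom -x edge [254.9137 241.6059]
0.0012 underside -x edge [254.5857 188.4857] cap +x top edge [254.9769 296.6779] cap bottom -x edge [254.9161 239.2892]
0.0024 underside -x edge [254.5867 186.9676] cap +x top edge [254.9797 294.3167] cap bottom -x edge [254.9185 236.9614]
```

```bash
python3 -m inch '{"jaw":[0.1,0.1,0.1,0.1,0.1,0.1,0.1,0.1,0.1],"travel":[[0.02,0.04,0],[0.035,0.07,0],[0.055,0.11,0],[0.07,0.145,0],[0.085,0.18,0],[0.1,0.208,0],[0.107,0.2195,0],[0.107,0.2195,0],[0.107,0.2195,0]],"rotation":[[0,0,0],[0,0,0],[0,0,0],[0,0,0],[0,0,0],[0,0,0],[0,0,0],[0,0,0],[0,0,0]]}'
python3 -c "
from h import *
goto([.4848,.0075,.158])"
```

```text
clock: 12.05
tool_pos: [0.4847, 0.0074, 0.2578]
eef_rot: [-0.175, -3.135, 0.0]
ft_force: [-0.3, -0.4, -0.5]
finger_gap: 0.207
grasp_force: 58.6
t 12.05 travel [-0.0002, 0.0001, 0.0998] rot [-0.0001, -0.0014, -0.0015]
```

```bash
python3 -m inch '{"jaw":[0.1,0.1,0.1,0.1,0.1,0.1],"travel":[[0,0,0.02],[0,0,0.05],[0,0,0.08],[0,0,0.1],[0,0,0.1],[0,0,0.1]],"rotation":[[0,0,0],[0,0,0],[0,0,0],[0,0,0],[0,0,0],[0,0,0]]}'
python3 - <<'E'
from h import *
s=arm.state();T=pose(s);im=arm.capture("wrist")[:,:,::-1].copy();cv2.imwrite("pics/w6.png",im)
K,C=cam('wrist',T);print(T[:3,3],'well pix',proj(K,C,[.4848,.008,.063]),'underside',proj(K,C,T[:3,3]-[0,0,.0855]))
cv2.imwrite("pics/w6c.png",cv2.resize(im[160:260,190:320],None,fx=6,fy=6,interpolation=cv2.INTER_CUBIC))
E
```

```text
clock: 12.65
tool_pos: [0.4849, 0.007, 0.1585]
eef_rot: [-0.177, -3.135, -0.0]
ft_force: [-0.3, 0.4, 0.0]
finger_gap: 0.203
grasp_force: 58.6
[0.4849 0.007  0.1585] well pix [255.6359 196.4164] underside [254.4922 200.4813]
```

View pics/w6c.png

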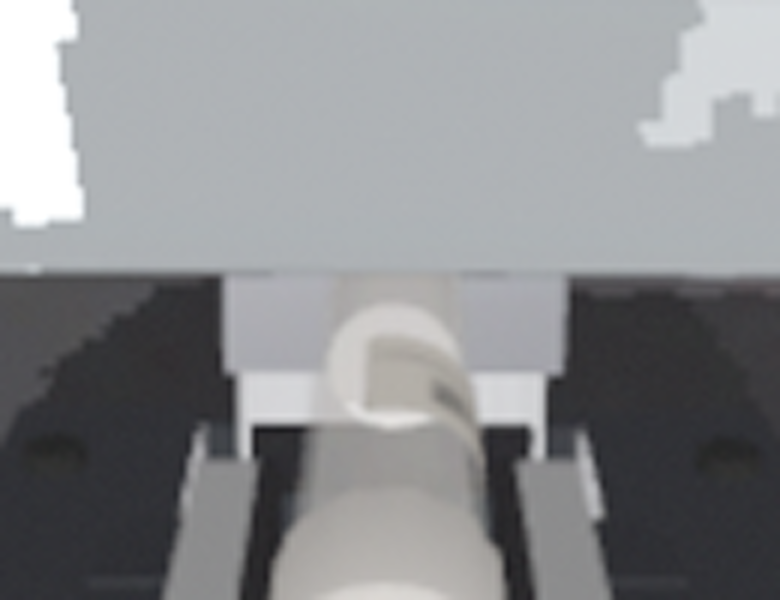

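The tube (centre column about 398) is centred sideways on the block (columns 222–568, centre 395). The front panel hides the tip. The block's rear edge at row 375 gives an x check.

```bash
python3 - <<'E'
from h import *
s=arm.state();T=pose(s);K,C=cam('wrist',T)
p=plane(K,C,(190+(395-2.5)/6,160+(374-2.5)/6),.063);print(p,'well',p-.022*np.array([.994,-.11,0]),T[:3,3])
E
python3 -m inch '{"jaw":[0.1,0.1,0.1,0.1],"travel":[[0,0,0.003],[0,0,0.006],[0,0,0.009],[0,0,0.009]],"rotation":[[0,0,0],[0,0,0],[0,0,0],[0,0,0]]}'
```

```text
[0.5072 0.0055 0.063 ] well [0.4854 0.0079 0.063 ] [0.4852 0.0072 0.1591]
clock: 13.1
tool_pos: [0.4844, 0.0079, 0.1488]
eef_rot: [-0.175, -3.135, -0.0]
ft_force: [-0.4, 0.4, 0.1]
finger_gap: 0.205
grasp_force: 58.6
```

Well position confirmed at (0.485, 0.008). I'll descend by feel.

```bash
python3 -m inch '{"jaw":[0.1,0.1,0.1,0.1],"travel":[[0,0,0.0015],[0,0,0.003],[0,0,0.004],[0,0,0.004]],"rotation":[[0,0,0],[0,0,0],[0,0,0],[0,0,0]]}'
```

```text
clock: 13.5
tool_pos: [0.4845, 0.0079, 0.1449]
eef_rot: [-0.175, -3.136, -0.0]
ft_force: [0.7, -0.2, -0.7]
finger_gap: 0.209
grasp_force: 58.6
```

```bash
python3 -m inch '{"jaw":[0.1,0.1,0.1,0.1],"travel":[[0,0,0.0015],[0,0,0.003],[0,0,0.004],[0,0,0.004]],"rotation":[[0,0,0],[0,0,0],[0,0,0],[0,0,0]]}'
```

```text
clock: 13.9
tool_pos: [0.4844, 0.0078, 0.1409]
eef_rot: [-0.175, -3.135, -0.0]
ft_force: [1.1, 0.0, -0.7]
finger_gap: 0.208
grasp_force: 58.6
```

Entered with no vertical force. Going on down.

```bash
python3 -m inch '{"jaw":[0.1,0.1,0.1,0.1,0.1],"travel":[[0,0,0.002],[0,0,0.004],[0,0,0.006],[0,0,0.008],[0,0,0.008]],"rotation":[[0,0,0],[0,0,0],[0,0,0],[0,0,0],[0,0,0]]}'
```

```text
clock: 14.4
tool_pos: [0.4844, 0.0079, 0.1328]
eef_rot: [-0.175, -3.135, -0.0]
ft_force: [-0.4, -0.7, 1.0]
finger_gap: 0.206
grasp_force: 58.6
```

```bash
python3 -m inch '{"jaw":[0.1,0.1,0.1,0.1,0.1,0.1],"travel":[[0,0,0.0025],[0,0,0.005],[0,0,0.0075],[0,0,0.01],[0,0,0.012],[0,0,0.012]],"rotation":[[0,0,0],[0,0,0],[0,0,0],[0,0,0],[0,0,0],[0,0,0]]}'
```

```text
clock: 15.0
tool_pos: [0.4844, 0.0079, 0.1208]
eef_rot: [-0.175, -3.135, -0.0]
ft_force: [0.5, -0.6, -0.2]
finger_gap: 0.207
grasp_force: 58.6
```

```bash
python3 -m inch '{"jaw":[0.1,0.1,0.1,0.1,0.1,0.1],"travel":[[0,0,0.0025],[0,0,0.005],[0,0,0.0075],[0,0,0.01],[0,0,0.012],[0,0,0.012]],"rotation":[[0,0,0],[0,0,0],[0,0,0],[0,0,0],[0,0,0],[0,0,0]]}'
```

```text
clock: 15.6
tool_pos: [0.4844, 0.0079, 0.1088]
eef_rot: [-0.175, -3.135, -0.0]
ft_force: [-0.3, -0.1, 0.7]
finger_gap: 0.205
grasp_force: 58.6
```

```bash
python3 -m inch '{"jaw":[0.1,0.1,0.1,0.1],"travel":[[0,0,0.001],[0,0,0.002],[0,0,0.003],[0,0,0.003]],"rotation":[[0,0,0],[0,0,0],[0,0,0],[0,0,0]]}'
```

```text
clock: 16.0
tool_pos: [0.4844, 0.0079, 0.106]
eef_rot: [-0.175, -3.136, -0.0]
ft_force: [-0.7, -1.1, 0.4]
finger_gap: 0.205
grasp_force: 58.6
```

```bash
python3 -m inch '{"jaw":[0.1,0.1,0.1],"travel":[[0,0,0.0007],[0,0,0.0013],[0,0,0.0015]],"rotation":[[0,0,0],[0,0,0],[0,0,0]]}'
```

```text
clock: 16.3
tool_pos: [0.4845, 0.0079, 0.1045]
eef_rot: [-0.175, -3.136, -0.0]
ft_force: [-0.1, -0.5, -0.2]
finger_gap: 0.21
grasp_force: 58.6
```

```bash
python3 -m inch '{"jaw":[0.1,0.1,0.1],"travel":[[0,0,0.0004],[0,0,0.0008],[0,0,0.0008]],"rotation":[[0,0,0],[0,0,0],[0,0,0]]}'
```

```text
clock: 16.6
tool_pos: [0.4845, 0.0079, 0.1038]
eef_rot: [-0.175, -3.136, -0.0]
ft_force: [-0.0, -0.8, -1.4]
finger_gap: 0.203
grasp_force: 58.6
```

```bash
python3 -m inch '{"jaw":[0.1,0.1,0.1],"travel":[[0,0,0.0003],[0,0,0.0006],[0,0,0.0006]],"rotation":[[0,0,0],[0,0,0],[0,0,0]]}'
```

```text
clock: 16.9
tool_pos: [0.4847, 0.0078, 0.1035]
eef_rot: [-0.175, -3.136, -0.0]
ft_force: [0.3, -0.1, 4.2]
finger_gap: 0.203
grasp_force: 59.1
```

The tube bottomed softly at the expected height. Releasing and rising.

```bash
python3 -m inch '{"jaw":[0.3,0.45,0.45,0.45,0.45,0.45,0.45,0.45,0.45,0.45],"travel":[[0,0,0],[0,0,0],[0,0,0],[0,0,0],[0,0,-0.02],[0,0,-0.06],[0,0,-0.11],[0,0,-0.16],[0,0,-0.16],[0,0,-0.16]],"rotation":[[0,0,0],[0,0,0],[0,0,0],[0,0,0],[0,0,0],[0,0,0],[0,0,0],[0,0,0],[0,0,0],[0,0,0]]}'
python3 - <<'E'
from h import *
s=arm.state();T=pose(s);im=arm.capture("wrist")[:,:,::-1].copy();cv2.imwrite("pics/w7.png",im)
K,C=cam('wrist',T);w=np.array([.4848,.008,0]);print(T[:3,3])
for z in(.129,.134):
  print(z,'cap +x edge',proj(K,C,w+[.0098,-.001,z]),'-x edge',proj(K,C,w+[-.0098,.001,z]))
u=int(round(proj(K,C,w+[0,0,.129])[0]));g=im[:,u].astype(int);print(u,[(r,int(g[r].sum()//3)) for r in range(205,275)])
goto([.39,.017,.20],tilt=.7,s=s)
E
```

```text
clock: 17.9
tool_pos: [0.4849, 0.0078, 0.2641]
eef_rot: [0.175, 3.136, 0.0]
ft_force: [-0.0, -0.1, -0.9]
finger_gap: 0.45
grasp_force: 0.0
[0.4849 0.0078 0.2641]
0.129 cap +x edge [254.6773 193.7709] -x edge [254.4777 173.1112]
0.134 cap +x edge [254.6925 195.3431] -x edge [254.4898 174.3636]
255 [(205, 26), (206, 29), (207, 37), (208, 42), (209, 41), (210, 41), (211, 42), (212, 41), (213, 41), (214, 41), (215, 41), (216, 42), (217, 41), (218, 40), (219, 41), (220, 42), (221, 39), (222, 41), (223, 40), (224, 41), (225, 40), (226, 41), (227, 40), (228, 39), (229, 39), (230, 42), (231, 38), (232, 41), (233, 39), (234, 43), (235, 40), (236, 46), (237, 110), (238, 166), (239, 197), (240, 217), (241, 233), (242, 237), (243, 236), (244, 236), (245, 236), (246, 236), (247, 235), (248, 235), (249, 235), (250, 235), (251, 235), (252, 235), (253, 235), (254, 235), (255, 235), (256, 235), (257, 235), (258, 235), (259, 234), (260, 235), (261, 234), (262, 234), (263, 234), (264, 234), (265, 234), (266, 234), (267, 234), (268, 233), (269, 234), (270, 234), (271, 233), (272, 233), (273, 233), (274, 233)]
t 17.9 travel [0.0954, -0.0014, 0.064] rot [-0.0004, -0.6991, -0.0017]
```

```bash
python3 - <<'E'
import cv2
im=cv2.imread('pics/w7.png');cv2.imwrite('pics/w7c.png',cv2.resize(im[140:240,190:320],None,fx=6,fy=6,interpolation=cv2.INTER_CUBIC))
E
```

```text
(no output)
```

View pics/w7c.png

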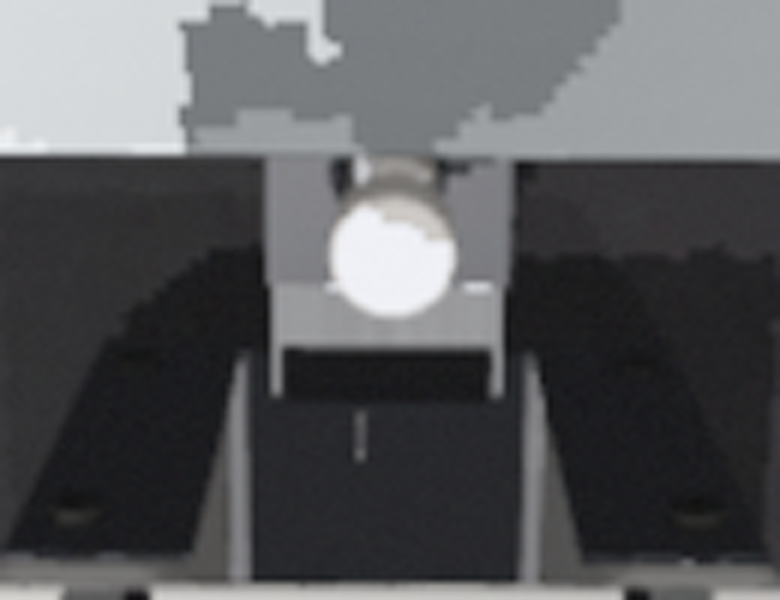

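The last view shows the cap disc centred at (392,256) over the block. Its rear edge at row 192.7 and its size match a top at 0.129 m, so the tube is upright and fully seated. Now I'll press the drawer shut.

```bash
python3 -m inch '{"jaw":[0.2,0,0,0,0,0,0,0,0,0],"travel":[[0.04,0,0],[0.08,0,0],[0.095,-0.001,0.064],[0.095,-0.001,0.064],[0.095,-0.001,0.064],[0.095,-0.001,0.064],[0.095,-0.001,0.064],[0.095,-0.001,0.064],[0.095,-0.001,0.064],[0.095,-0.001,0.064]],"rotation":[[0,-0.05,-0.002],[0,-0.1,-0.002],[0,-0.699,-0.002],[0,-0.699,-0.002],[0,-0.699,-0.002],[0,-0.699,-0.002],[0,-0.699,-0.002],[0,-0.699,-0.002],[0,-0.699,-0.002],[0,-0.699,-0.002]]}'
python3 -c "
from h import *
goto([.39,.0165,.108],tilt=.7)"
```

```text
clock: 18.95
tool_pos: [0.4087, 0.0214, 0.1965]
eef_rot: [0.137, 2.451, -0.055]
ft_force: [0.3, 0.5, 0.7]
finger_gap: -0.003
grasp_force: 0.0
t 18.95 travel [0.0702, -0.0066, 0.057] rot [-0.0056, -0.0125, 0.0004]
```

```bash
python3 -m inch '{"jaw":[0,0,0,0,0,0,0],"travel":[[0.014,-0.007,-0.012],[0.014,-0.007,-0.012],[0.03,-0.007,0.008],[0.05,-0.007,0.032],[0.07,-0.007,0.057],[0.07,-0.007,0.057],[0.07,-0.007,0.057]],"rotation":[[-0.006,-0.012,0],[-0.006,-0.012,0],[-0.006,-0.012,0],[-0.006,-0.012,0],[-0.006,-0.012,0],[-0.006,-0.012,0],[-0.006,-0.012,0]]}'
python3 - <<'E'
from h import *
T=pose();print(T[:3,:3].T@np.array([.994,-.11,0]))
goto([.422,.0128,.108],tilt=.7)
E
```

```text
clock: 19.65
tool_pos: [0.3905, 0.0159, 0.1088]
eef_rot: [0.135, 2.438, -0.049]
ft_force: [1.0, -1.2, 0.3]
finger_gap: 0.003
grasp_force: 0.0
[-0.7646  0.      0.6446]
t 19.65 travel [-0.0237, 0.0004, 0.021] rot [-0.0001, 0.0004, -0.0002]
```

```bash
python3 -m inch '{"jaw":[0,0,0,0,0,0,0,0],"travel":[[-0.007,0,0.006],[-0.014,0,0.012],[-0.019,0,0.016],[-0.021,0,0.018],[-0.0225,0,0.019],[-0.024,0,0.0202],[-0.0255,0,0.0215],[-0.0266,0,0.0225]],"rotation":[[0,0,0],[0,0,0],[0,0,0],[0,0,0],[0,0,0],[0,0,0],[0,0,0],[0,0,0]]}'
```

```text
clock: 20.45
tool_pos: [0.4248, 0.0124, 0.1077]
eef_rot: [0.134, 2.438, -0.049]
ft_force: [-1.5, -0.1, 0.5]
finger_gap: -0.004
grasp_force: 0.8
```

```bash
python3 -m inch '{"jaw":[0,0,0,0,0,0,0,0,0,0],"travel":[[-0.001,0,0.0008],[-0.003,0,0.0025],[-0.006,0,0.005],[-0.009,0,0.0076],[-0.012,0,0.0101],[-0.015,0,0.0126],[-0.018,0,0.0152],[-0.021,0,0.0177],[-0.0235,0,0.0198],[-0.0252,0,0.0212]],"rotation":[[0,0,0],[0,0,0],[0,0,0],[0,0,0],[0,0,0],[0,0,0],[0,0,0],[0,0,0],[0,0,0],[0,0,0]]}'
```

```text
clock: 21.45
tool_pos: [0.4576, 0.0088, 0.1074]
eef_rot: [0.134, 2.439, -0.049]
ft_force: [-4.1, -1.6, 2.0]
finger_gap: 0.006
grasp_force: 2.2
```

```bash
python3 -m inch '{"jaw":[0,0,0,0,0,0,0,0,0,0],"travel":[[-0.002,0,0.0017],[-0.005,0,0.0042],[-0.0085,0,0.0072],[-0.012,0,0.0101],[-0.0155,0,0.0131],[-0.019,0,0.016],[-0.0222,0,0.0187],[-0.025,0,0.0211],[-0.027,0,0.0228],[-0.0283,0,0.0239]],"rotation":[[0,0,0],[0,0,0],[0,0,0],[0,0,0],[0,0,0],[0,0,0],[0,0,0],[0,0,0],[0,0,0],[0,0,0]]}'
```

```text
clock: 22.45
tool_pos: [0.4943, 0.0047, 0.1072]
eef_rot: [0.134, 2.439, -0.049]
ft_force: [-5.5, -2.2, 1.6]
finger_gap: -0.002
grasp_force: 2.8
```

```bash
python3 -m inch '{"jaw":[0,0,0,0,0,0,0,0,0,0],"travel":[[-0.0014,0,0.0012],[-0.0028,0,0.0024],[-0.0042,0,0.0035],[-0.0056,0,0.0047],[-0.007,0,0.0059],[-0.0082,0,0.0069],[-0.0092,0,0.0078],[-0.01,0,0.0085],[-0.0106,0,0.009],[-0.0106,0,0.009]],"rotation":[[0,0,0],[0,0,0],[0,0,0],[0,0,0],[0,0,0],[0,0,0],[0,0,0],[0,0,0],[0,0,0],[0,0,0]]}'
```

```text
clock: 23.45
tool_pos: [0.508, 0.0032, 0.1072]
eef_rot: [0.134, 2.439, -0.049]
ft_force: [-5.5, -2.0, 2.2]
finger_gap: 0.001
grasp_force: 2.4
```

```bash
python3 -m inch '{"jaw":[0,0,0],"travel":[[-0.0005,0,0.0004],[-0.001,0,0.0008],[-0.0011,0,0.00095]],"rotation":[[0,0,0],[0,0,0],[0,0,0]]}'
```

```text
clock: 23.75
tool_pos: [0.5095, 0.003, 0.1072]
eef_rot: [0.134, 2.439, -0.049]
ft_force: [-6.2, -2.5, 3.3]
finger_gap: -0.004
grasp_force: 3.0
```

```bash
python3 -m inch '{"jaw":[0,0],"travel":[[-0.0005,0,0.0004],[-0.0005,0,0.0004]],"rotation":[[0,0,0],[0,0,0]]}'
```

```text
clock: 23.95
tool_pos: [0.5101, 0.003, 0.1072]
eef_rot: [0.134, 2.439, -0.049]
ft_force: [-4.7, -3.6, 1.5]
finger_gap: 0.0
grasp_force: 2.5
```

```bash
python3 -m inch '{"jaw":[0,0],"travel":[[-0.0004,0,0.0003],[-0.0004,0,0.0003]],"rotation":[[0,0,0],[0,0,0]]}'
```

```text
clock: 24.15
tool_pos: [0.5106, 0.0029, 0.1072]
eef_rot: [0.134, 2.439, -0.049]
ft_force: [-5.7, -2.6, 1.7]
finger_gap: -0.003
grasp_force: 2.7
```

```bash
python3 -m inch '{"jaw":[0,0],"travel":[[-0.0003,0,0.0003],[-0.0003,0,0.0003]],"rotation":[[0,0,0],[0,0,0]]}'
```

```text
clock: 24.35
tool_pos: [0.511, 0.0028, 0.1072]
eef_rot: [0.134, 2.439, -0.049]
ft_force: [-9.2, -1.8, 3.1]
finger_gap: -0.003
grasp_force: 4.1
```

The firm rise to 9 N shows the click has passed. I'll let go gently.

```bash
python3 -m inch '{"jaw":[0,0,0,0,0,0,0,0,0,0],"travel":[[0.002,0,-0.0017],[0.005,0,-0.0042],[0.008,0,-0.0067],[0.012,0,-0.0101],[0.017,0,-0.0143],[0.03,0,-0.025],[0.05,0,-0.042],[0.075,0,-0.063],[0.1,0,-0.084],[0.1,0,-0.084]],"rotation":[[0,0,0],[0,0,0],[0,0,0],[0,0,0],[0,0,0],[0,0,0],[0,0,0],[0,0,0],[0,0,0],[0,0,0]]}'
python3 -m inch '{"jaw":[0,0,0,0,0,0,0,0],"travel":[[0,0,0],[0,0,0],[0,0,0],[0,0,0],[0,0,0],[0,0,0],[0,0,0],[0,0,0]],"rotation":[[0,0,0],[0,0,0],[0,0,0],[0,0,0],[0,0,0],[0,0,0],[0,0,0],[0,0,0]]}'
python3 - <<'E'
from h import *
import cv2
im=arm.capture("top")[:,:,::-1].copy();cv2.imwrite("pics/top9.png",im);a=cv2.imread('pics/top0.png')
# front edge rows: compare column profiles with the start
for u in(258,268,292,298):
    f=lambda q:[r for r in range(150,260) if q[r,u].min()>150]
    print(u,max(f(a),default=0),max(f(im),default=0))
d=cv2.absdiff(a,im).max(2);n,l,st,ce=cv2.connectedComponentsWithStats((d>40).astype(np.uint8));print([(s.tolist(),c.round().tolist()) for s,c in zip(st,ce) if s[4]>8])
E
```

```text
clock: 25.35
tool_pos: [0.385, 0.0193, 0.1008]
eef_rot: [0.135, 2.45, -0.049]
ft_force: [-0.4, 1.5, 0.5]
finger_gap: 0.002
grasp_force: 0.0
clock: 26.15
tool_pos: [0.3878, 0.0187, 0.1049]
eef_rot: [0.135, 2.442, -0.051]
ft_force: [-0.6, -0.3, 0.1]
finger_gap: -0.001
grasp_force: 0.0
258 195 194
268 196 195
292 198 197
298 198 198
[([0, 0, 512, 384, 165694], [281.0, 175.0]), ([332, 126, 20, 20, 130], [341.0, 136.0]), ([250, 132, 56, 67, 235], [276.0, 169.0]), ([395, 133, 38, 33, 98], [413.0, 149.0]), ([262, 137, 25, 16, 322], [274.0, 145.0]), ([305, 139, 1, 11, 11], [305.0, 144.0]), ([293, 140, 4, 4, 13], [295.0, 142.0]), ([340, 155, 25, 55, 934], [352.0, 182.0]), ([144, 157, 17, 17, 56], [152.0, 165.0]), ([161, 165, 7, 11, 45], [165.0, 170.0]), ([0, 168, 100, 216, 20868], [49.0, 274.0]), ([113, 177, 24, 23, 89], [124.0, 188.0]), ([500, 178, 10, 5, 22], [504.0, 180.0]), ([117, 181, 16, 16, 63], [125.0, 189.0]), ([487, 181, 25, 35, 108], [495.0, 200.0]), ([160, 192, 12, 15, 62], [167.0, 200.0]), ([140, 224, 28, 27, 75], [152.0, 238.0]), ([146, 227, 18, 12, 82], [154.0, 233.0]), ([121, 232, 11, 10, 28], [126.0, 236.0]), ([269, 239, 6, 10, 50], [271.0, 244.0]), ([430, 239, 28, 10, 49], [442.0, 243.0]), ([157, 242, 4, 4, 10], [158.0, 244.0]), ([400, 245, 25, 25, 175], [410.0, 258.0]), ([131, 262, 14, 22, 37], [141.0, 270.0]), ([112, 264, 18, 24, 65], [116.0, 275.0]), ([454, 269, 25, 42, 63], [466.0, 285.0]), ([450, 277, 49, 42, 120], [474.0, 296.0]), ([129, 283, 10, 4, 12], [134.0, 284.0]), ([152, 282, 7, 5, 10], [155.0, 284.0]), ([162, 282, 170, 102, 6817], [249.0, 347.0]), ([500, 294, 11, 6, 11], [505.0, 297.0]), ([432, 296, 4, 5, 9], [433.0, 298.0]), ([499, 301, 13, 7, 13], [505.0, 304.0]), ([423, 306, 11, 47, 82], [428.0, 325.0]), ([426, 344, 5, 10, 12], [429.0, 349.0])]
```

The drawer front is back at its latched position and has stayed there more than a second. The bystander edges differ only by a uniform pixel of camera jitter.

```bash
python3 -c "
from rig import arm
print(arm.hand_in())"
```

```text
the job is handed in; nothing more can be done
None
```

The job is handed in: the tube is seated upright in the well, the drawer is pressed shut and was holding after about 1 s, the highest push I read was about 9.5 N (limit 14 N), and it took about 26 s of the 64 s allowed; no verdict came back.

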